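# Refill the stopper beaker and present it at the front of the bench carousel

## Task

Pick up the small metal tray by its handle and tip it so that all four rubber stoppers slide into the open beaker on the carousel, then put the tray back down flat on the bench and let go of it. Then turn the carousel until the open beaker stands at the front, in line with the pointer nose of the stand, and keep it still: finish with the gripper still holding on to the carousel. Leave the other things on the bench where they are.

Things in the scene. Friction and masses are not known exactly. Their poses are not given: they have to be found in the camera images.
- tray_handle (a point): middle of the tray's handle, an upright white plastic fin behind its closed end: 54 long along the tray, 10 thick across it, from 12 to 58 above the tray's underside. This point is 40 above the underside, 84 behind the tray's centre, 139 behind the open lip. x points from the open lip to the handle, y across the tray, z up
- tray_lip (a point): middle of the open front edge of the tray's floor, on top of the floor (3 above the underside); same axes as the handle point
- tray: small scoop tray of bare metal, 110 long, 64 wide, 26 high, walls and floor 3: three walls, open at the front end, fin handle at the closed end. About 0.14 kg. Origin at the centre of its underside, axes as for the handle
- stopper0_mid (a point): centre of a dark rubber stopper, a slightly conical plug 24 across, 21 high, 12 g, standing loose in the tray at the start. They begin to slide at about 30 degrees of tip; 60 degrees empties the tray
- stopper1_mid (a point): centre of a dark rubber stopper, a slightly conical plug 24 across, 21 high, 12 g, standing loose in the tray at the start. They begin to slide at about 30 degrees of tip; 60 degrees empties the tray
- stopper2_mid (a point): centre of a dark rubber stopper, a slightly conical plug 24 across, 21 high, 12 g, standing loose in the tray at the start. They begin to slide at about 30 degrees of tip; 60 degrees empties the tray
- stopper3_mid (a point): centre of a dark rubber stopper, a slightly conical plug 24 across, 21 high, 12 g, standing loose in the tray at the start. They begin to slide at about 30 degrees of tip; 60 degrees empties the tray
- hub (a point): the carousel's axis, at deck height (30 above the bench). Axes of the fixed stand: -x points to the front, where the stand's narrow metal nose sticks out on the bench under the deck to 188 from the axis. The deck, a grey disc 274 across, carries an open beaker and three bottles fixed to it 82 from the axis, and a steel post 32 across, top 80 above the bench
- beaker_mouth (a point): centre of the mouth of the open white plastic beaker on the carousel, the only open vessel there: inside 90 across at the mouth, wall 3, 58 high, rim 88 above the bench, bottom 34 above the bench
- front_mark (a point): fixed point above the stand's nose side, 82 in front of the carousel's axis and 88 above the bench: the mouth of the beaker comes here when it stands at the front
- cap_a (a point): centre of the round white cap of a carousel bottle, 105 degrees anticlockwise (from above) from the beaker; cap 34 across, 24 high, top 130 above the bench; bottle up to 46 across. Bottles are fixed to the deck: a cap can be gripped from above to turn and hold the carousel. Held hard it swivels stiffly: let the wrist follow the turn
- cap_b (a point): the same for the bottle opposite the beaker (180 degrees; bottle 54 across)
- cap_c (a point): the same for the bottle 255 degrees anticlockwise from the beaker (bottle 42 across)
- carousel (a joint): angle of the carousel, rad, growing anticlockwise from above; 0 (and equally 6.283 or -6.283) when the beaker is at the front. It turns freely either way with slight drag, stays where left, and stops at -9 and 9
- pipette1: white hand pipette lying on the bench, 241 long, 27 thick; origin under its middle; bystander
- pipette2: second white hand pipette, the same; bystander
- weigh_boat: shallow white square dish 85 x 85 x 24; origin at the centre of its underside; bystander
- small_beaker: small empty glass beaker standing on the bench, 52 across, 60 high; origin at the centre of its underside; bystander (not the one on the carousel)
- marker: marker pen lying on the bench, 130 long, 14 thick; origin under its middle; bystander
Things that resemble listed ones, but are neither listed nor needed, are in the scene too. Leave any orange or yellow look-alike of the tray alone.

How it is judged:
By the outcome, as a careful person would: the job done as asked, in the order asked, and still so for the second after the job is handed in, while the arm keeps its last pose, push and grip.
It also fails if it takes over 72 s, if anything falls off the work surface, if the arm or the gripper's body presses on something with over 40 N, if the wrist force passes 120 N, or if a joint passes its speed limit or range.

## Robot

A 6-joint arm with a two-finger parallel gripper is mounted at the origin on the work surface. World frame = base frame: x ahead of the robot, y to its left, z up, the work surface at z = 0. Lengths are in m, angles in rad, forces in N, time in s.
With the tool pointing down it reaches from about 0.375 to 0.9 m from the base axis. Payload 3.1 kg.
Tool frame: the origin (TCP) lies on the centre line of the jaws, within the pads' length; the fingertips stand 11 mm ahead of it and the grasp point (between the pads) lies 8 mm behind it; x points along the fingers, y is the direction in which the jaws open and shut, and the axes are right-handed (so a half turn about x gives the same grasp; the last joint's range is limited). The gripper opens to 87 mm and grips with 3 to 60 N. Pads are 19 mm wide; open, the fingers measure 117 mm over their backs; the gripper's body (75 mm by 190 mm) begins 51 mm behind the grasp point.
Start: joints at [1.056, 0.527, 1.433, -0, 1.181, -0.178], TCP at [0.206, 0.59, 0.234] pointing down, gripper open.
Joint ranges: [-3.08, 3.08], [-0.75, 2.2], [0.22, 2.44], [-1.43, 4.57], [0, 2.65], [-2.85, 2.85]. Speed limits (rad/s): [2.79, 2.79, 3.14, 3.14, 3.14, 3.14].

## Interface

Orientations are given as a unit quaternion [x, y, z, w].
In Python, from rig import robot, camera, camera_info gives the robot as it stands.
- The arm moves only by the shell command python3 -m inch 'ROWS' [FORCE]. ROWS is JSON, a list that holds one entry, the list of rows, each a list of 5 numbers: the shift along the tool's x, y, z in cm, then the turn about the tool's x in rad, then the opening, from 0 (shut) to 1 (fully open). A call has 1 to 8 rows; each row shifts and turns the pose as measured when the row begins, along the tool's axes as they then stand; what a row does not reach is not made up. A row lasts 1/12 s, in which the tool goes at most 41.7 mm and 7.16 degrees, less where a joint would pass 70% of its speed; a pose out of reach is approached as far as the arm can. A call with a gripper value outside its range is refused whole. The fingers move at their own pace and stop on an object; FORCE is the grip in N (left out, the last holds). Time passes only in rows, so rows that do not move let the fingers close. It gives the time, the measured TCP pose, the force and the opening at its end, in the units of the state.
- robot.get_obs(): the state, without advancing time (a new reading comes with each control period).
- camera(name): name is "scene" or "top" or "wrist"; returns the picture (384x512x3 uint8, red, green, blue); there is no depth.
- camera_info(name): a dict with "camera_matrix" (3x3 intrinsics, pixels), "rvec" (rotation vector, rad) and "tvec" (3), from world to camera coordinates, as OpenCV has them. Camera axes: x right, y down, z forward; pixel columns grow to the right and rows downward; lengths in m; the calibration is good to about 2 mm. A picture is of the moment at which its call begins: read the wrist's pose just before it. camera_info takes no time and is no camera call; for the wrist camera it gives the pose at the moment of the call.
- robot.hand_in(): hands the job in, once; it reports no verdict.
The state is a dict: "time": time; "q": joint angles; "joint_velocities": joint speeds; "joint_torque": joint torques, N m; "position": TCP position; "tool_rot": TCP orientation; "ft_force": force on the tool from outside, world axes, zero at the start; "moment": the same for the moment, N m; "grip_width": finger opening in m.
Only numpy, scipy, OpenCV 4.12 (cv2) and the standard library are available. Lean on these libraries where they do the work, as an engineer would, in place of code of your own. Each camera call takes 0.05 s, during which the arm holds its last target. There are 200 camera calls.

## Working session

There is one attempt and no reset: what is moved stays moved. The work goes in short steps, Python scripts to look and compute and a shell command to move; the robot and the scene stay as the last step left them, time stands still between calls to the robot, and variables do not carry over. Pictures are saved under pics/ and viewed, about 8 in all and at most 12, crops included, and the job is handed in when it is done.

```bash
mkdir -p pics; ls
cat > h.py <<'E'
import numpy as np,cv2
from rig import robot,camera,camera_info
from scipy.spatial.transform import Rotation as R
def snap(n,f):
    im=camera(n); cv2.imwrite('pics/'+f,cv2.cvtColor(im,cv2.COLOR_RGB2BGR)); return im
def ray(n,u,v,z,ci=None):
    c=ci or camera_info(n);K=np.array(c['camera_matrix']);r=cv2.Rodrigues(np.array(c['rvec'],float))[0];t=np.array(c['tvec'],float).ravel()
    d=r.T@np.linalg.solve(K,[u,v,1.]);o=-r.T@t
    return o+d*(z-o[2])/d[2]
def proj(n,P,ci=None):
    c=ci or camera_info(n)
    return cv2.projectPoints(np.array(P,float).reshape(-1,3),np.array(c['rvec'],float),np.array(c['tvec'],float),np.array(c['camera_matrix'],float),None)[0].reshape(-1,2)
E
python3 - <<'E'
from h import *
a=snap('scene','s0.png');b=snap('top','t0.png')
im=cv2.cvtColor(b,cv2.COLOR_RGB2BGR);cv2.imwrite('pics/t0b.png',cv2.resize(im,(800,600),interpolation=cv2.INTER_CUBIC))
o=robot.get_obs();print(o['time'],o['position'],o['tool_rot'],o['grip_width'],R.from_quat(o['tool_rot']).as_matrix().round(3))
print(camera_info('top'))
E
```

```text
pics
0.1 [0.20558858 0.58952708 0.23265473] [ 0.11748855  0.6974057  -0.11882384  0.69692368] 0.08705684777727385 [[-0.001  0.329  0.944]
 [-0.002  0.944 -0.329]
 [-1.    -0.002 -0.   ]]
{'camera_matrix': array([[391.92005863,   0.        , 260.61335138],
       [  0.        , 391.92005863, 185.65033137],
       [  0.        ,   0.        ,   1.        ]]), 'rvec': array([ 2.12618513, -2.17906386,  0.12202852]), 'tvec': array([0.15296795, 0.54503083, 1.24360305])}
```

View pics/t0b.png

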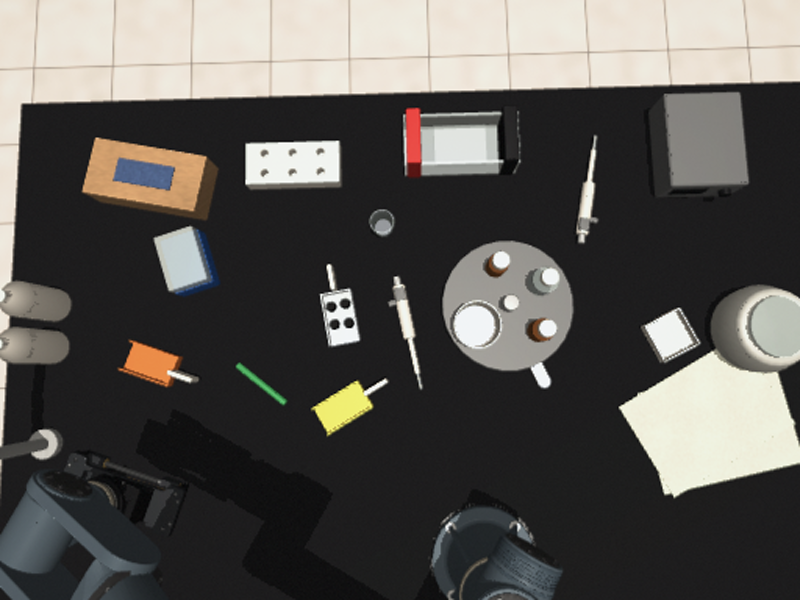

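View pics/s0.png

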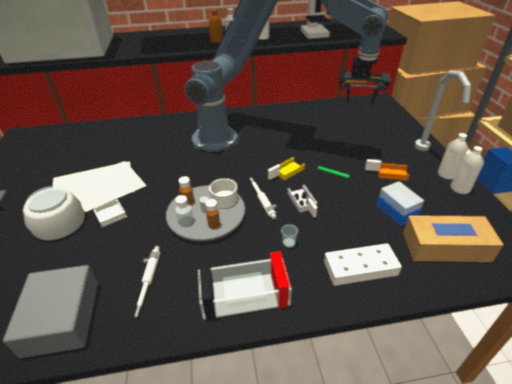

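Top view (800 px): the bare metal tray with four dark stoppers is at (340,317), its white fin at (331,277). The look-alikes are the orange tray (152,363) and the yellow one (342,407), so I choose the metal one. The open beaker is at (475,325), the hub post at (510,302) and the nose at (540,375). The small glass beaker at (382,222) is a bystander. Next, one close crop.

Run:
```python
from h import *
im=cv2.imread('pics/t0.png')[145:265,190:380]
cv2.imwrite('pics/c0.png',cv2.resize(im,None,fx=4.2,fy=4.2,interpolation=cv2.INTER_CUBIC))
```

```text
(no output)
```

View pics/c0.png

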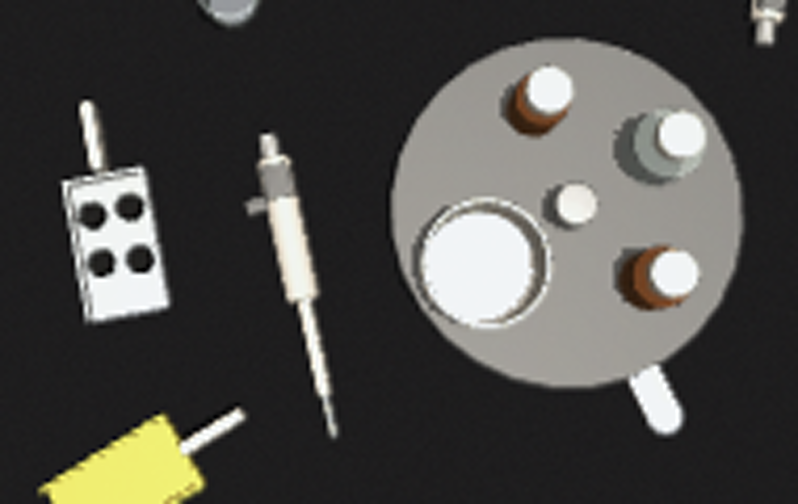

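The crop confirms the choice: it has the four stoppers, a fin from (86,101) to (97,168) and lip corners at (90,321) and (169,306). In the crop the deck centre is (567,212), the mouth centre (483,262) and the nose tip (665,418).

Run:
```python
from h import *
P=lambda x,y,z:ray('top',190+(x+.5)/4.2-.5,145+(y+.5)/4.2-.5,z)
for n,a in dict(finA=(86,101,.058),finB=(97,168,.058),lipL=(90,321,.003),lipR=(169,306,.003),bkL=(64,180,.026),bkR=(145,168,.026),deck=(567,212,.03),mouth=(483,262,.088),nose=(665,418,.015),capc=(550,90,.13),capb=(681,134,.13),capa=(674,273,.13),smallb=(232,5,.03)).items(): print(n,P(*a).round(4))
c=camera_info('wrist');o=robot.get_obs();r=cv2.Rodrigues(np.array(c['rvec'],float))[0]
T=R.from_quat(o['tool_rot']).as_matrix()
print('cam in tool',T.T@(-r.T@c['tvec']-o['position']),'\naxes',(T.T@r.T).round(3),c['camera_matrix'])
```

```text
finA [0.605  0.3008 0.058 ]
finB [0.5529 0.2928 0.058 ]
lipL [0.4387 0.3067 0.003 ]
lipR [0.4489 0.2442 0.003 ]
bkL [0.5483 0.323  0.026 ]
bkR [0.5561 0.2594 0.026 ]
deck [ 0.5129 -0.0681  0.03  ]
mouth [0.4719 0.0043 0.088 ]
nose [ 0.3528 -0.1389  0.015 ]
capc [ 0.592  -0.0443  0.13  ]
capb [ 0.5575 -0.1368  0.13  ]
capa [ 0.4579 -0.1267  0.13  ]
smallb [0.6836 0.1886 0.03  ]
cam in tool [-0.15034416 -0.00039274 -0.08159255] 
axes [[-0.001 -0.296  0.955]
 [ 1.    -0.001  0.001]
 [ 0.     0.955  0.296]] [[296.74837467   0.         255.04723827]
 [  0.         296.74837467 194.07066294]
 [  0.           0.           1.        ]]
```

Estimates: handle at (0.580, 0.297), tray yaw 9°; beaker about 84° clockwise of the front. The tool always points down, so I'll tip the tray by letting it pivot in the pads with its underside on the beaker's near rim. To leave wrist range I first turn the wrist about +2.65 rad.

```bash
python3 -m inch '[[[0,0,0,0.125,1],[0,0,0,0.125,1],[0,0,0,0.125,1],[0,0,0,0.125,1],[0,0,0,0.125,1],[0,0,0,0.125,1],[0,0,0,0.125,1],[0,0,0,0.125,1]]]' && python3 -m inch '[[[0,0,0,0.125,1],[0,0,0,0.125,1],[0,0,0,0.125,1],[0,0,0,0.125,1],[0,0,0,0.125,1],[0,0,0,0.125,1],[0,0,0,0.125,1],[0,0,0,0.125,1]]]' && python3 -m inch '[[[0,0,0,0.125,1],[0,0,0,0.125,1],[0,0,0,0.125,1],[0,0,0,0.125,1],[0,0,0,0.125,1],[0,0,0,0.025,1],[0,0,0,0,1]]]'
cat > d.py <<'E'
# usage: d.py x y z yaw_y_deg  -> remaining shift (cm) in tool axes and turn, optional blank
import sys;from h import *
x,y,z,w=map(float,sys.argv[1:5]);o=robot.get_obs();T=R.from_quat(o['tool_rot']).as_matrix()
yaw=np.degrees(np.arctan2(T[1,1],T[0,1]))
print('t',round(o['time'],2),'pos',o['position'].round(4),'yaw',yaw.round(1),'q',np.round(o['q'],2),'F',np.round(o['ft_force'],1),'w',round(o['grip_width'],4))
print('shift cm',(T.T@(np.array([x,y,z])-o['position'])*100).round(2),'turn',round(-np.radians((w-yaw+180)%360-180),3))
E
python3 d.py .58 .297 .2 -81
```

```text
time: 0.77
position: [0.2038, 0.5865, 0.2277]
tool_rot: [0.435, 0.553, -0.444, 0.555]
ft_force: [0.1, 0.1, -0.5]
grip_width: 0.0871
time: 1.43
position: [0.2021, 0.5834, 0.2229]
tool_rot: [-0.645, -0.27, 0.658, -0.28]
ft_force: [-0.1, 0.9, 0.4]
grip_width: 0.0872
time: 2.02
position: [0.2006, 0.5807, 0.2187]
tool_rot: [-0.699, -0.042, 0.711, -0.06]
ft_force: [0.0, -0.1, -0.7]
grip_width: 0.087
t 2.02 pos [0.2006 0.5807 0.2187] yaw -81.7 q [ 1.06  0.54  1.45 -0.    1.18  2.48] F [ 0.  -0.1 -0.7] w 0.087
shift cm [  2.06  33.48 -33.51] turn -0.012
```

```bash
python3 -m inch '[[[0,2.5,-2.5,0,1],[0,2.5,-2.5,0,1],[0,2.5,-2.5,0,1],[0,2.5,-2.5,0,1],[0,2.5,-2.5,0,1],[0,2.5,-2.5,0,1],[0,2.5,-2.5,0,1],[0,2.5,-2.5,0,1]]]' && python3 -m inch '[[[0,2.5,-2.5,0,1],[0,2.5,-2.5,0,1],[0,2.5,-2.5,0,1],[0,2.5,-2.5,0,1],[0,2.5,-2.5,0,1]]]' >/dev/null; python3 d.py .58 .297 .2 -81
```

```text
time: 2.68
position: [0.4287, 0.4109, 0.2162]
tool_rot: [-0.696, -0.05, 0.713, -0.069]
ft_force: [0.4, 1.1, -0.7]
grip_width: 0.0872
t 3.1 pos [0.5784 0.302  0.2144] yaw -80.0 q [ 0.32  0.6   1.35 -0.02  1.23  1.72] F [-0.4  0.8  0.7] w 0.0873
shift cm [ 1.45  0.48 -0.12] turn 0.017
```

```bash
python3 -m inch '[[[2,0.5,0,0,1],[2,0,0,0,1],[2,0,0,0,1],[0,0,0,0,1],[0,0,0,0,1]]]' >/dev/null; python3 d.py .58 .297 .15 -81
python3 - <<'E'
from h import *
ci=camera_info('wrist');im=snap('wrist','w1.png')
y=np.radians(9);h=np.array([.58,.297,0]);e=np.array([np.cos(y),np.sin(y),0])
b=cv2.imread('pics/w1.png')
for p in proj('wrist',[h+e*.027+[0,0,.058],h-e*.027+[0,0,.058],h-e*.139+[0,0,.003]],ci): cv2.drawMarker(b,tuple(int(v) for v in p),(0,0,255),1,14)
cv2.imwrite('pics/w1b.png',b)
import pickle;pickle.dump(ci,open('w1.pkl','wb'))
E
```

```text
t 3.52 pos [0.5889 0.2868 0.1524] yaw -80.5 q [ 0.29  0.67  1.4  -0.03  1.1   1.71] F [ 0.7 -0.3  0.8] w 0.0872
shift cm [ 0.22 -1.16  0.71] turn 0.009
```

View pics/w1b.png

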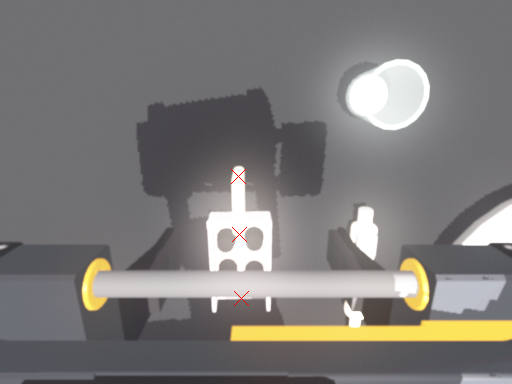

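Run:
```python
from h import *
import pickle;ci=pickle.load(open('w1.pkl','rb'))
for n,a in dict(finend=(238,168,.058),finend2=(238,168,.012),bl=(209,212,.026),br=(271,212,.026)).items(): print(n,ray('wrist',*a,ci).round(4))
b=cv2.imread('pics/w1.png');print(b[150:230:3,238].mean(1).astype(int));print(b[190,225:252].mean(1).astype(int))
```

```text
finend [0.6137 0.3028 0.058 ]
finend2 [0.6025 0.3025 0.012 ]
bl [0.557  0.3244 0.026 ]
br [0.5666 0.2634 0.026 ]
[ 87  89  92  95  98 135 254 254 254 255 255 255 255 255 255 255 255 255
 255 255 255 255 255 255 255 255 255]
[133 133 133 133 132 142 214 254 255 255 255 255 255 255 255 255 255 255
 254 235 165 138 135 137 136 135 135]
```

```bash
python3 d.py .586 .298 .033 -81; python3 -m inch '[[[0,-1.2,0.1,0,1],[0,0,0,0,1]]]' >/dev/null; python3 d.py .586 .298 .033 -81
```

```text
t 3.57 pos [0.5883 0.2867 0.1521] yaw -80.5 q [ 0.29  0.67  1.4  -0.03  1.1   1.71] F [-1.3  0.4 -0.4] w 0.087
shift cm [11.87 -1.47 -0.24] turn 0.009
t 3.73 pos [0.5855 0.2999 0.1535] yaw -80.5 q [ 0.31  0.67  1.39 -0.03  1.1   1.73] F [ 0.4 -0.  -0.5] w 0.0868
shift cm [12.04 -0.12 -0.28] turn 0.01
```

```bash
python3 -m inch '[[[2.5,0,0,0,1],[2.5,0,0,0,1],[2.5,0,0,0,1],[1.5,0,0,0,0.6],[0,0,0,0,0.6]]]'; python3 d.py .586 .298 .033 -81
```

```text
time: 4.15
position: [0.5889, 0.3052, 0.0704]
tool_rot: [0.705, 0.054, -0.704, 0.07]
ft_force: [-0.0, 0.5, -0.5]
grip_width: 0.0799
t 4.15 pos [0.5889 0.3052 0.0704] yaw -80.0 q [ 0.32  0.78  1.44 -0.03  0.93  1.73] F [-0.   0.5 -0.5] w 0.0799
shift cm [3.75 0.58 0.4 ] turn 0.018
```

```bash
python3 -m inch '[[[1.5,0.5,0.3,0,0.5],[1.5,0.2,0.2,0,0.5],[0.7,0.2,0,0,0.5],[0,0,0,0,0.5]]]' >/dev/null; python3 d.py .586 .298 .033 -81
```

```text
t 4.48 pos [0.5885 0.299  0.0385] yaw -79.7 q [ 0.31  0.82  1.47 -0.03  0.85  1.72] F [-0.2  0.7  0.3] w 0.0551
shift cm [0.54 0.04 0.27] turn 0.023
```

```bash
python3 -m inch '[[[0.5,0,0.2,0,0],[0,0,0,0,0],[0,0,0,0,0],[0,0,0,0,0],[0,0,0,0,0],[0,0,0,0,0]]]' 20 >/dev/null; python3 d.py .586 .298 .033 -81
```

```text
t 4.98 pos [0.5902 0.3011 0.0391] yaw -79.6 q [ 0.31  0.82  1.47 -0.03  0.84  1.72] F [ 0.7 -0.2  0.6] w 0.0151
shift cm [0.61 0.22 0.48] turn 0.025
```

```bash
python3 -m inch '[[[0.7,0.1,0.2,0,0],[0,0,0,0,0],[0,0,0,0,0],[0,0,0,0,0]]]' 60; python3 d.py .586 .298 .033 -81;python3 -m inch '[[[-1,0,0,0,0],[-1,0,0,0,0],[-1,0,0,0,0],[0,0,0,0,0],[0,0,0,0,0]]]' 60
python3 - <<'E'
from h import *
snap('scene','s1.png');b=cv2.imread('pics/s1.png')[150:260,220:360];cv2.imwrite('pics/s1b.png',cv2.resize(b,None,fx=5,fy=5,interpolation=cv2.INTER_CUBIC))
E
```

```text
time: 5.32
position: [0.5921, 0.3011, 0.0347]
tool_rot: [0.715, 0.058, -0.694, 0.069]
ft_force: [0.6, 0.6, 0.3]
grip_width: 0.0098
t 5.32 pos [0.5921 0.3011 0.0347] yaw -79.7 q [ 0.31  0.82  1.47 -0.03  0.82  1.72] F [0.6 0.6 0.3] w 0.0098
shift cm [0.15 0.2  0.66] turn 0.023
time: 5.73
position: [0.5893, 0.3006, 0.0655]
tool_rot: [0.713, 0.058, -0.695, 0.069]
ft_force: [0.2, 0.1, -1.7]
grip_width: 0.0093
```

View pics/s1b.png

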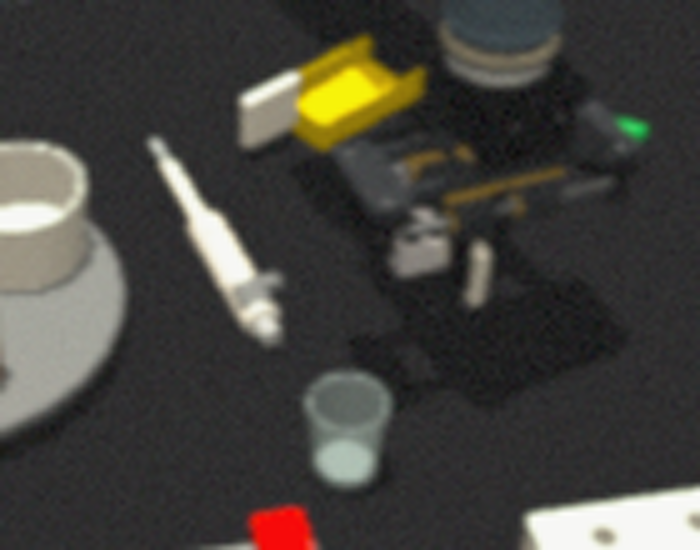

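Force −1.7 N matches the tray plus stoppers, and the scene crop shows the white fin (480,275) upright in the jaws. I lift and then turn towards the pouring heading (tray axis about 105°).

```bash
python3 -m inch '[[[-1.5,0,0,0,0],[-2,0,0,0,0],[-2,0,0,0,0],[-2,0,0,0,0],[-2,0,0,0,0],[-2,0,0,0,0],[-2,0,0,0,0],[-1.5,0,0,0,0]]]' 60 && python3 -m inch '[[[0,0,0,-0.06,0],[0,0,0,-0.1,0],[0,0,0,-0.1,0],[0,0,0,-0.1,0],[0,0,0,-0.1,0],[0,0,0,-0.1,0],[0,0,0,-0.1,0],[0,0,0,-0.1,0]]]' >/dev/null && python3 -m inch '[[[0,0,0,-0.1,0],[0,0,0,-0.1,0],[0,0,0,-0.1,0],[0,0,0,-0.1,0],[0,0,0,-0.1,0],[0,0,0,-0.1,0],[0,0,0,-0.1,0],[0,0,0,-0.1,0]]]'>/dev/null; python3 d.py .431 .156 .22 15
python3 - <<'E'
from h import *
o=robot.get_obs();print(o['moment'],R.from_quat(o['tool_rot']).as_matrix()[:,0])
b=snap('top','t2.png');b=cv2.imread('pics/t2.png')[110:270,170:390];cv2.imwrite('pics/t2b.png',cv2.resize(b,None,fx=3.5,fy=3.5,interpolation=cv2.INTER_CUBIC))
E
```

```text
time: 6.45
position: [0.5805, 0.3008, 0.2139]
tool_rot: [0.707, 0.057, -0.701, 0.071]
ft_force: [1.4, 1.0, -1.9]
grip_width: 0.0095
t 7.78 pos [0.5756 0.3006 0.2134] yaw 14.1 q [ 0.32  0.58  1.38 -0.02  1.18  0.08] F [-0.   0.1 -1.6] w 0.0097
shift cm [ -0.45 -17.54  10.53] turn -0.016
[0.09997087 0.05993712 0.00394088] [ 0.00363133 -0.01769701 -0.9998368 ]
```

View pics/t2b.png

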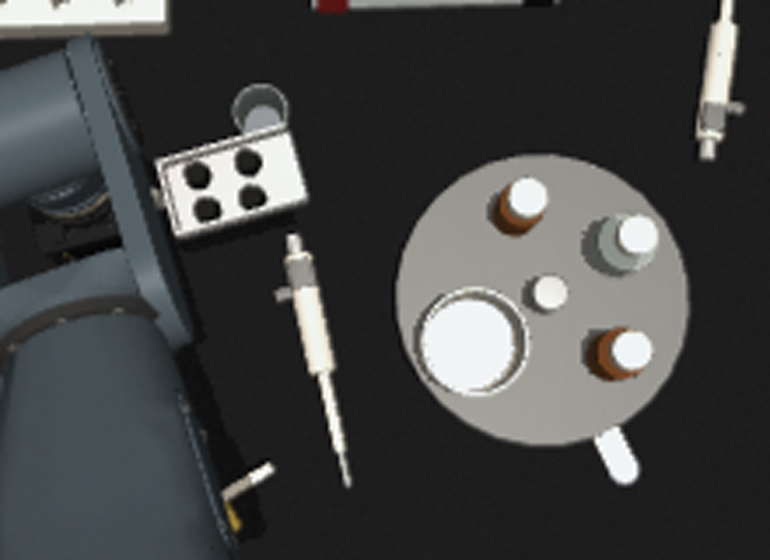

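The tray is level with all four stoppers in it; its lip edge runs from (289,130) to (308,205) in this crop. I measure the lip relative to the TCP and re-measure the mouth (473,341).

Run:
```python
from h import *
P=lambda x,y,z:ray('top',170+(x+.5)/3.5-.5,110+(y+.5)/3.5-.5,z)
o=robot.get_obs();T=R.from_quat(o['tool_rot']).as_matrix()
l=(P(289,130,.2)+P(308,205,.182))/2
print('lipL',P(289,130,.2),P(308,205,.182),l, 'in tool',T.T@(l-o['position']))
print('mouth',P(473,341,.088),'deck',P(543,299,.03))
```

```text
lipL [0.64111687 0.15950605 0.2       ] [0.58142831 0.14562356 0.182     ] [0.61127259 0.1525648  0.191     ] in tool [ 0.0250845  -0.00174309  0.15181532]
mouth [0.47165025 0.00380756 0.088     ] deck [ 0.51299399 -0.06864902  0.03      ]
```

```bash
python3 -m inch '[[[0,-1.2,0.7,-0.02,0],[0,-2,1.2,0,0],[0,-2,1.2,0,0],[0,-2,1.2,0,0],[0,-2,1.2,0,0],[0,-2,1.2,0,0],[0,-2,1.2,0,0],[0,-1.5,0.8,0,0]]]' >/dev/null; python3 d.py .429 .162 .16 15
```

```text
t 8.5 pos [0.4508 0.1767 0.212 ] yaw 14.6 q [ 0.15  0.37  1.8  -0.02  0.97 -0.09] F [-0.8  0.5 -2.4] w 0.0094
shift cm [ 5.22 -2.47  0.8 ] turn -0.007
```

```bash
python3 -m inch '[[[0.5,-1,0.3,0,0],[1,-1,0.3,0,0],[1.2,-0.5,0,0,0],[1.2,0,0,0,0],[1,0,0,0,0],[0,0,0,0,0],[0,0,0,0,0]]]' >/dev/null; python3 d.py .429 .162 .128 15;python3 - <<'E'
from h import *
b=snap('scene','s3.png');b=cv2.imread('pics/s3.png')[130:250,140:300];cv2.imwrite('pics/s3b.png',cv2.resize(b,None,fx=4.5,fy=4.5,interpolation=cv2.INTER_CUBIC))
E
```

```text
t 9.08 pos [0.4206 0.1605 0.1628] yaw 13.4 q [ 0.13  0.42  1.93 -0.02  0.81 -0.1 ] F [-0.5  0.4 -1.4] w 0.0099
shift cm [ 3.47  0.88 -0.  ] turn -0.028
```

View pics/s3b.png

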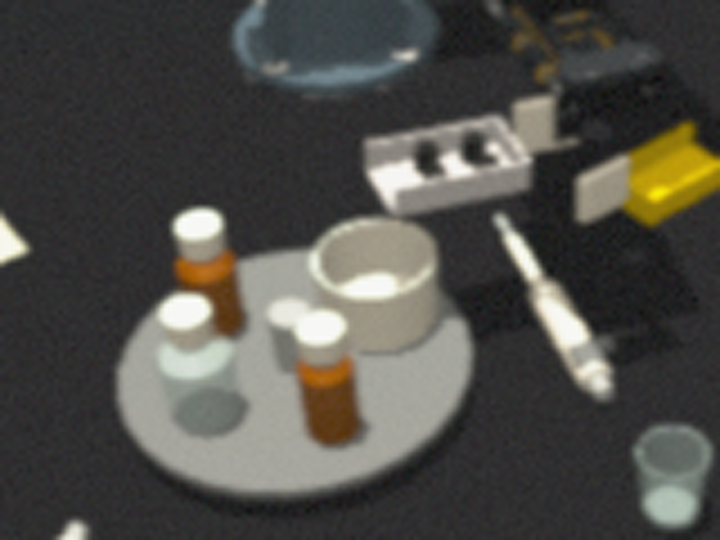

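The tray is level in front of the beaker, lip corners at about (397,212) and (375,178); I check where the lip really is.

Run:
```python
from h import *
P=lambda x,y,z:ray('scene',140+(x+.5)/4.5-.5,130+(y+.5)/4.5-.5,z)
o=robot.get_obs();T=R.from_quat(o['tool_rot']).as_matrix()
for a in [(397,212,.128),(372,178,.128),(530,190,.128),(366,140,.154),(500,118,.154)]:
    p=P(*a);print(p.round(4),(T.T@(p-o['position'])).round(4))
print('mouth scene',P(374,262,.088))
print(proj('scene',[o['position']]), (proj('scene',[[.4717,.004,.088]])-[140,130])*4.5)
```

```text
[0.4707 0.0229 0.128 ] [0.0367 0.0172 0.145 ]
[0.4236 0.0081 0.128 ] [ 0.0371 -0.0321  0.1484]
[0.4628 0.1275 0.128 ] [0.0352 0.0337 0.0413]
[0.4083 0.007  0.154 ] [ 0.0112 -0.0474  0.1463]
[0.3988 0.1147 0.154 ] [ 0.0096 -0.0317  0.0394]
mouth scene [0.47854893 0.00120974 0.088     ]
[[264.37856456 155.7934645 ]] [[374.99047087 254.29477229]]
```

```bash
python3 -m inch '[[[0,0.7,0,-0.03,0],[0.5,0.6,0,0,0],[1,0,0,0,0],[1,0,0,0,0],[0.5,0,0,0,0],[0,0,0,0,0]]]' >/dev/null; python3 d.py .432 .160 .125 15; python3 -c "
from h import *
o=robot.get_obs();print(o['moment'],R.from_quat(o['tool_rot']).as_matrix()[:,0])"
```

```text
t 9.63 pos [0.4382 0.1645 0.1345] yaw 14.9 q [ 0.13  0.48  1.91 -0.02  0.74 -0.12] F [-0.6  0.7 -1.8] w 0.0097
shift cm [ 0.95 -0.72  0.26] turn -0.002
[0.04255598 0.1030674  0.00945383] [ 0.00536608 -0.01348085 -0.99989473]
```

```bash
python3 -m inch '[[[0.5,-0.5,0.2,0,0],[0.6,-0.1,0.1,0,0],[0,0,0,0,0],[0,0,0,0,0]]]' >/dev/null; python3 d.py .432 .160 .125 15; python3 -m inch '[[[0,0,0,0,0],[0,0,0,0,0],[0,0,0,0,0],[0,0,0,0,0]]]' 12;  python3 d.py .432 .160 .125 15
```

```text
t 9.97 pos [0.4335 0.1597 0.1232] yaw 14.8 q [ 0.12  0.5   1.94 -0.02  0.7  -0.12] F [ 0.3 -0.4 -2.2] w 0.0095
shift cm [-0.18 -0.14 -0.07] turn -0.003
time: 10.3
position: [0.4339, 0.1596, 0.1238]
tool_rot: [0.429, 0.555, -0.433, 0.565]
ft_force: [1.0, 0.6, -2.5]
grip_width: 0.0099
t 10.3 pos [0.4339 0.1596 0.1238] yaw 14.8 q [ 0.12  0.5   1.94 -0.02  0.7  -0.12] F [ 1.   0.6 -2.5] w 0.0099
shift cm [-0.12 -0.17 -0.08] turn -0.004
```

```bash
python3 -m inch '[[[0,0,0,0,0],[0,0,0,0,0],[0,0,0,0,0],[0,0,0,0,0]]]' 5;  python3 -m inch '[[[0.5,0,0,0,0],[0,0,0,0,0],[0,0,0,0,0]]]' 5;python3 - <<'E'
from h import *
b=snap('scene','s4.png');b=cv2.imread('pics/s4.png')[130:250,140:300];cv2.imwrite('pics/s4b.png',cv2.resize(b,None,fx=4.5,fy=4.5,interpolation=cv2.INTER_CUBIC))
print(robot.get_obs()['moment'])
E
```

```text
time: 10.63
position: [0.4342, 0.1596, 0.1244]
tool_rot: [0.43, 0.555, -0.433, 0.566]
ft_force: [0.3, -0.7, -2.0]
grip_width: 0.0097
time: 10.88
position: [0.4346, 0.1598, 0.1192]
tool_rot: [0.43, 0.555, -0.433, 0.566]
ft_force: [-0.8, 1.4, -0.3]
grip_width: 0.01
[-0.00141266  0.06178136 -0.02397208]
```

View pics/s4b.png

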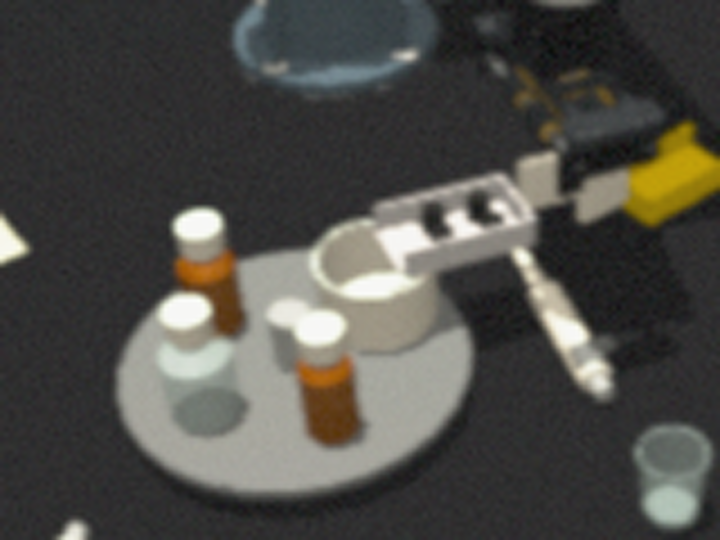

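Fz fell from −2.0 to −0.3 N and the picture shows the lip (375–405, 215–270) inside the beaker's mouth with the underside on the rim. I start the tipping arc with a light grip.

```bash
python3 -m inch '[[[-0.7,0,0.35,0,0],[-0.7,0,0.35,0,0],[-0.7,0,0.4,0,0],[-0.7,0,0.4,0,0],[0,0,0,0,0],[0,0,0,0,0]]]' 4;python3 - <<'E'
from h import *
b=snap('scene','s5.png');b=cv2.imread('pics/s5.png')[130:250,140:300];cv2.imwrite('pics/s5b.png',cv2.resize(b,None,fx=4.5,fy=4.5,interpolation=cv2.INTER_CUBIC))
print(robot.get_obs()['moment'])
E
```

```text
time: 11.43
position: [0.4388, 0.1438, 0.151]
tool_rot: [0.43, 0.554, -0.433, 0.566]
ft_force: [-0.5, 0.3, -2.1]
grip_width: 0.01
[-0.18805239  0.06778217 -0.01557827]
```

View pics/s5b.png

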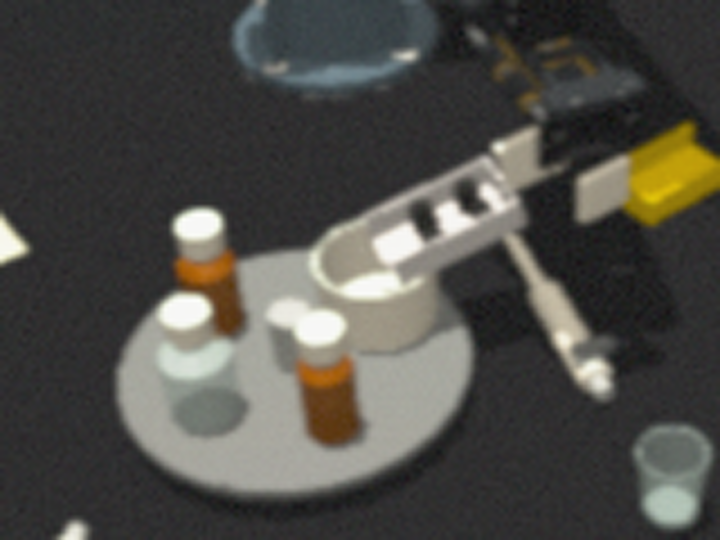

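The tray tips about 15° with the lip still in the mouth and the stoppers still inside. I continue the arc.

```bash
python3 -m inch '[[[-0.8,0,0.7,0,0],[-0.8,0,0.75,0,0],[-0.7,0,0.8,0,0],[0,0,0,0,0],[-0.6,0,0.85,0,0],[-0.6,0,0.9,0,0],[-0.5,0,0.95,0,0],[0,0,0,0,0]]]' 4;python3 -m inch '[[[-0.4,0,1,0,0],[-0.3,0,1,0,0],[-0.2,0,1,0,0],[0,0,0,0,0],[0,0,0,0,0],[0,0,0,0,0]]]' 4;python3 - <<'E'
from h import *
b=snap('scene','s6.png');b=cv2.imread('pics/s6.png')[130:250,140:300];cv2.imwrite('pics/s6b.png',cv2.resize(b,None,fx=4.5,fy=4.5,interpolation=cv2.INTER_CUBIC))
print(robot.get_obs()['moment'])
E
```

```text
time: 12.15
position: [0.4518, 0.0911, 0.1958]
tool_rot: [0.429, 0.554, -0.433, 0.566]
ft_force: [-0.3, -0.2, -2.5]
grip_width: 0.0097
time: 12.65
position: [0.4607, 0.0577, 0.2064]
tool_rot: [0.43, 0.554, -0.434, 0.566]
ft_force: [0.4, 0.1, -2.3]
grip_width: 0.01
[-0.06729823  0.01495959 -0.02505761]
```

View pics/s6b.png

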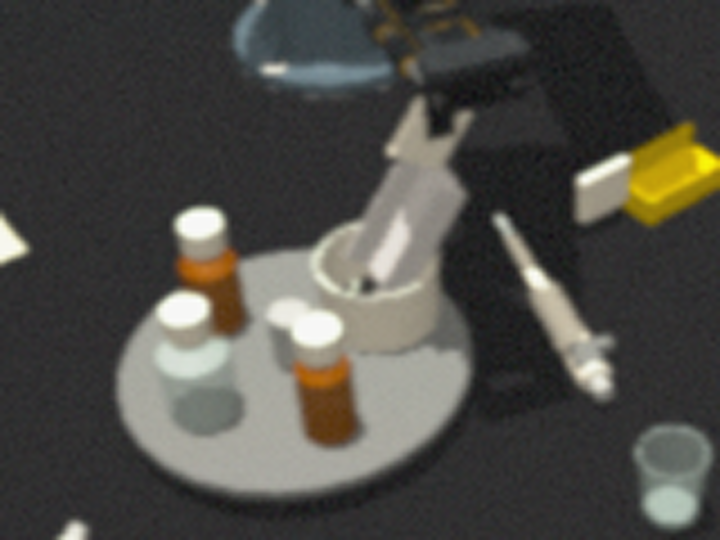

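The tray is tipped to about 60° and the floor I can see is empty; stoppers show in the beaker at (360,285). I raise it slightly to free any that are trapped, then check.

```bash
python3 -m inch '[[[-0.7,0,0.3,0,0],[-0.6,0,0,0,0],[-0.6,0,0,0,0],[0,0,0,0,0],[0,0,0,0,0],[0,0,0,0,0],[0,0,0,0,0]]]' 4;python3 - <<'E'
from h import *
b=snap('scene','s7.png')
a=[cv2.resize(cv2.imread(f'pics/{n}.png')[170:220,200:256],(370,330),interpolation=cv2.INTER_CUBIC) for n in ('s6','s7')]
snap('top','t7.png');c=cv2.imread('pics/t7.png')[190:260,250:350]
cv2.imwrite('pics/s7b.png',np.vstack([np.hstack(a),cv2.resize(c,(740,260*2-260),interpolation=cv2.INTER_CUBIC)]))
E
```

```text
time: 13.28
position: [0.4604, 0.0566, 0.2275]
tool_rot: [0.429, 0.555, -0.433, 0.566]
ft_force: [-0.1, 0.2, -1.4]
grip_width: 0.0102
```

View pics/s7b.png

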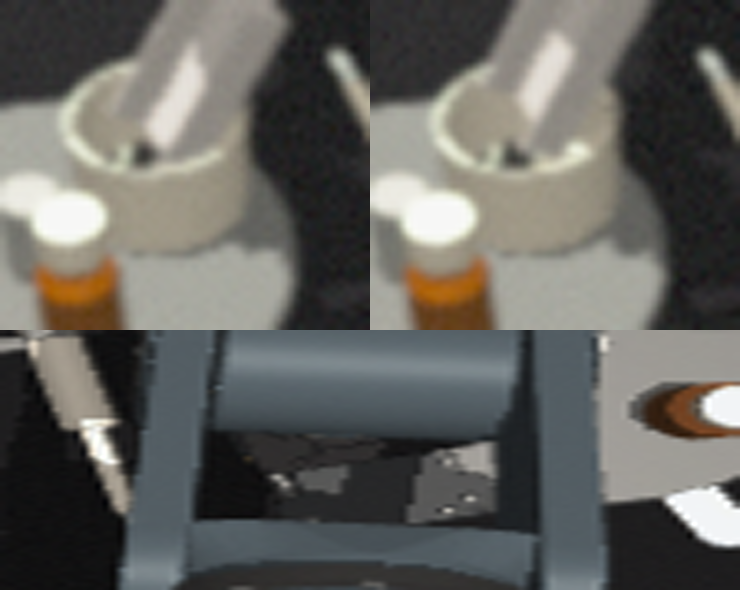

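Fz is −1.4 N, the tray alone, so all four stoppers have left it and dark stoppers lie in the beaker (515,155). Now up and out, then back to the tray's own place. I'll flatten it by dragging the handle backward with the lip on the bench.

```bash
python3 -m inch '[[[-1.5,0,0.2,0,0],[-1.5,0,0,0,0],[-1.5,0,0,0,0],[0,0,-1,0,0],[0,0,-2,0,0],[0,0,-2,0,0],[0,0,-2,0,0],[0,0,-2,0,0]]]' 10;python3 -m inch '[[[0,0,-2,0,0],[0,0,-2,0.1,0],[0,0,-2,0.1,0],[0,0,-2,0.1,0],[0,0,0,0.1,0],[0,0,0,0.1,0],[0,0,0,0.1,0],[0,0,0,0.1,0]]]'>/dev/null;python3 -m inch '[[[0,0,0,0.1,0],[0,0,0,0.1,0],[0,0,0,0.1,0],[0,0,0,0.1,0],[0,0,0,0.1,0],[0,0,0,0.1,0],[0,0,0,0.1,0],[0,0,0,0.1,0]]]'>/dev/null;python3 d.py .466 .279 .2 -81
```

```text
time: 14.05
position: [0.4356, 0.1441, 0.2688]
tool_rot: [0.43, 0.555, -0.436, 0.563]
ft_force: [0.9, -0.4, -1.2]
grip_width: 0.0101
t 15.38 pos [0.4017 0.2388 0.2504] yaw -75.2 q [ 0.3   0.3   1.78 -0.01  1.09  1.62] F [ 0.1  0.4 -2.3] w 0.0101
shift cm [ 4.82 -2.28 -7.38] turn 0.101
```

```bash
python3 -m inch '[[[0,-0.6,-1.8,0.1,0],[0.6,-0.7,-2,0,0],[1.5,-1,-2,0,0],[1.5,0,-1.5,0,0],[1.5,0,0,0,0],[0,0,0,0,0]]]' >/dev/null;python3 d.py .466 .279 .16 -81;python3 -m inch '[[[1.5,0,0,0,0],[1,0,0,0,0],[0,0,0,0,0],[0,0,0,0,0]]]' 6 ;python3 d.py .466 .279 .14 -81
```

```text
t 15.88 pos [0.4643 0.278  0.1895] yaw -81.4 q [ 0.33  0.49  1.66 -0.    1.03  1.76] F [ 0.  -0.5 -2.3] w 0.0097
shift cm [ 2.94 -0.1  -0.28] turn -0.008
time: 16.22
position: [0.4608, 0.2788, 0.1618]
tool_rot: [-0.692, -0.049, 0.718, -0.057]
ft_force: [-0.2, -0.1, -1.7]
grip_width: 0.0093
t 16.22 pos [0.4608 0.2788 0.1618] yaw -81.4 q [ 0.34  0.53  1.69 -0.    0.96  1.76] F [-0.2 -0.1 -1.7] w 0.0093
shift cm [ 2.16  0.03 -0.6 ] turn -0.007
```

```bash
python3 -m inch '[[[0.7,0,0,0,0],[0.6,0,-0.3,0,0],[0.5,0,-0.4,0,0],[0,0,0,0,0]]]' 5 ;python3 -m inch '[[[0.5,0,-0.6,0,0],[0.5,0,-0.8,0,0],[0.5,0,-0.8,0,0],[0,0,0,0,0]]]' 4;python3 -c "
from h import *
print(robot.get_obs()['moment'])"
```

```text
time: 16.55
position: [0.4701, 0.2806, 0.1456]
tool_rot: [-0.695, -0.05, 0.715, -0.057]
ft_force: [-0.3, -0.3, -1.3]
grip_width: 0.0101
time: 16.88
position: [0.4969, 0.2844, 0.1307]
tool_rot: [-0.697, -0.05, 0.713, -0.056]
ft_force: [1.7, 1.4, -0.8]
grip_width: 0.0101
[-0.0416977   0.01298644  0.01874357]
```

```bash
python3 -m inch '[[[0.7,0,-1.3,0,0],[0.7,0,-1.2,0,0],[0.8,0,-1.2,0,0],[0.8,0,-1,0,0],[0,0,0,0,0]]]' 4;python3 -m inch '[[[1,0,-0.9,0,0],[1,0,-0.9,0,0],[1,0,-0.8,0,0],[0,0,0,0,0]]]' 4;python3 -c "
from h import *
print(robot.get_obs()['moment'])"
```

```text
time: 17.3
position: [0.5427, 0.2909, 0.0945]
tool_rot: [-0.694, -0.049, 0.716, -0.056]
ft_force: [2.1, -0.0, -0.1]
grip_width: 0.0097
time: 17.63
position: [0.5669, 0.2943, 0.0601]
tool_rot: [-0.692, -0.049, 0.718, -0.056]
ft_force: [-0.5, 0.1, -0.2]
grip_width: 0.0101
[-0.00505336  0.05849467 -0.06672355]
```

```bash
python3 -m inch '[[[0.8,0,-0.4,0,0],[0.8,0,-0.3,0,0],[0.6,0,-0.2,0,0],[0,0,0,0,0]]]' 4;python3 -m inch '[[[0.4,0,0,0,0],[0,0,0,0,0]]]' 4;python3 d.py .586 .298 .033 -81
python3 - <<'E'
from h import *
b=snap('scene','s8.png')
E
```

```text
time: 17.97
position: [0.5762, 0.2957, 0.0362]
tool_rot: [-0.693, -0.049, 0.717, -0.056]
ft_force: [1.0, -0.2, 0.6]
grip_width: 0.0101
time: 18.13
position: [0.5779, 0.2961, 0.0329]
tool_rot: [-0.694, -0.049, 0.716, -0.056]
ft_force: [-0.0, -0.3, -0.4]
grip_width: 0.0101
t 18.13 pos [0.5779 0.2961 0.0329] yaw -81.5 q [ 0.3   0.83  1.47 -0.    0.88  1.73] F [-0.  -0.3 -0.4] w 0.0101
shift cm [-0.03 -0.07 -0.83] turn -0.008
```

```bash
python3 -m inch '[[[0,0,0,0,0.5],[0,0,0,0,0.5],[0,0,0,0,0.5],[0,0,0,0,0.5],[0,0,0,0,0.5],[0,0,0,0,0.5],[-1,0,0,0,0.5],[-1.5,0,0,0,0.5]]]';python3 -m inch '[[[-2,0,0,0,0.6],[-2.5,0,0,0,0.6],[-2.5,0,0,0,0.6],[-2.5,0,0,0,0.6],[-2.5,0,0,0,0.6],[-2.5,0,0,0,0.6],[-1,0,0,0,0.6],[0,0,0,0,0.6]]]'
python3 - <<'E'
from h import *
snap('top','t9.png');snap('scene','s9.png')
b0=cv2.imread('pics/t0.png').astype(int);b=cv2.imread('pics/t9.png').astype(int)
# caps: bright blobs within carousel
for n,im in (('0',b0),('9',b)):
    m=(im.min(2)>200).astype(np.uint8)
    k,l,s,c=cv2.connectedComponentsWithStats(m)
    print(n,[(c[i].round(1).tolist(),int(s[i][4])) for i in range(1,k) if 20<s[i][4]<900 and 280<c[i][0]<372 and 150<c[i][1]<260])
E
```

```text
time: 18.85
position: [0.5735, 0.2954, 0.0566]
tool_rot: [-0.69, -0.049, 0.72, -0.057]
ft_force: [0.4, -0.4, 0.4]
grip_width: 0.0432
time: 19.52
position: [0.5804, 0.2981, 0.2258]
tool_rot: [-0.692, -0.049, 0.718, -0.057]
ft_force: [0.2, 0.0, -0.4]
grip_width: 0.0522
0 [([320.5, 165.7], 83), ([352.0, 176.6], 89), ([326.8, 193.0], 64), ([303.1, 208.3], 531), ([350.3, 209.5], 89), ([345.9, 239.7], 111)]
9 [([321.2, 165.6], 86), ([352.5, 177.2], 89), ([326.8, 193.0], 65), ([299.5, 208.6], 331), ([349.8, 210.0], 93), ([345.9, 239.7], 111)]
```

```bash
cat > ang.py <<'E'
import sys;from h import *
def meas(f,verbose=1):
    im=cv2.imread(f).astype(int);m=(im.min(2)>200).astype(np.uint8)
    k,l,s,c=cv2.connectedComponentsWithStats(m)
    q=[c[i] for i in range(1,k) if 40<s[i][4]<130 and 285<c[i][0]<372 and 150<c[i][1]<232]
    hub=ray('top',326.8,193.0,.08)[:2]
    print('hub',hub.round(4));nose=ray('top',345.9,239.7,.012)[:2]-hub
    fr=np.degrees(np.arctan2(nose[1],nose[0]));print('front dir',fr%360,np.hypot(*nose))
    for p in q:
        d=ray('top',*p,.13)[:2]-hub
        if np.hypot(*d)>.05: print('cap',(d+hub).round(4),'ang',round(np.degrees(np.arctan2(d[1],d[0]))%360,1),'r',np.hypot(*d).round(4))
    # beaker blob
    for i in range(1,k):
        if s[i][4]>250 and 280<c[i][0]<372: d=ray('top',*c[i],.036)[:2]-hub;print('beaker-ish',np.degrees(np.arctan2(d[1],d[0]))%360,np.hypot(*d),s[i][4])
meas(sys.argv[1])
E
python3 ang.py pics/t0.png;python3 ang.py pics/t9.png
python3 - <<'E'
from h import *
for f in ('s0','s8','s9'):
    im=cv2.imread(f'pics/{f}.png').astype(int)[180:235,275:330]
    m=((im.min(2)>95)&(im.max(2)-im.min(2)<50)).astype(np.uint8);k,l,s,c=cv2.connectedComponentsWithStats(m)
    print(f,[(s[i].tolist(),c[i].round(1).tolist()) for i in range(1,k) if s[i][4]>15])
for f in ('t0','t9'):
    im=cv2.imread(f'pics/{f}.png').astype(int)[160:230,195:240]
    m=((im.min(2)>120)).astype(np.uint8);k,l,s,c=cv2.connectedComponentsWithStats(m)
    print(f,[(s[i].tolist(),c[i].round(1).tolist()) for i in range(1,k) if s[i][4]>15])
im=cv2.imread('pics/t9.png').astype(int)[195:222,285:318]
print(((im.max(2)<80)).sum()); print('\n'.join(''.join('#' if v<60 else '+' if v<140 else '.' for v in r) for r in im.max(2)))
E
```

```text
hub [ 0.5146 -0.0675]
front dir 204.15786251590467 0.1615393866204108
cap [ 0.593 -0.044] ang 16.7 r 0.0819
cap [ 0.5573 -0.1376] ang 301.4 r 0.0822
cap [ 0.4582 -0.1274] ang 226.7 r 0.0822
beaker-ish 5.786203672857496 0.6173042384680822 1731
beaker-ish 349.66179571140316 0.6216499204457213 1663
beaker-ish 347.5035403274965 0.5195203512426125 1052
beaker-ish 6.922226124348473 0.5112979324556474 1054
beaker-ish 14.300690129363923 0.35339835273662035 784
beaker-ish 121.09889991341133 0.08360842408156374 531
hub [ 0.5146 -0.0675]
front dir 204.15786251590467 0.1615393866204108
cap [ 0.5933 -0.0463] ang 15.1 r 0.0816
cap [ 0.5553 -0.1388] ang 299.7 r 0.0822
cap [ 0.4568 -0.1259] ang 225.3 r 0.0821
beaker-ish 5.790491535572616 0.6173276347157822 1732
beaker-ish 349.66179571140316 0.6216499204457213 1663
beaker-ish 347.49323521564156 0.5196154758825553 1054
beaker-ish 6.92338493343158 0.5113356454060541 1055
beaker-ish 14.289153982992367 0.3532808227715673 786
beaker-ish 117.8462852361216 0.09409720918584841 331
s0 [([13, 5, 30, 32, 475], [28.8, 20.0]), ([6, 45, 17, 10, 105], [15.0, 49.7])
[... 503 characters left out ...]
...++++.+########+++
...+++.........+####++########.++
...++..........+#####++#####+..++
...++..........+#####+.+##+.....+
...++..........+#####+.+##+++++++
..+++...........#####...+#+#####+
+.+++............+++++...#######+
+..++..............++#++.########
#..++.............+#####+########
#+.++.............+##############
##..++............+######+####+++
##+.++.............#####+.++...++
##+.++.............+####.......++
###+.++..............++.......+++
###+.++.......................++.
####+.++......................+..
####+..++...................++...
#####+..++.................++....
######+...+...............++.....
#######+....+...........+........
########.........................
```

The scene blob shows the tray flat, close to its old place (28×31 px against 30×32). In the top view all four dark blobs are in the beaker. The carousel needs +84.1°: beaker at 120.0°, front at 204.2°. I'll grip cap_c at (0.593, −0.046) and let the wrist follow the turn.

```bash
python3 d.py .593 -.046 .2 -78; python3 -m inch '[[[0,3,-0.5,0,0.65],[0,4,-0.6,0,0.65],[0,4,-0.6,0,0.65],[0,4,-0.6,0,0.65],[0,4,-0.6,0,0.65],[0,4,-0.6,0,0.65],[0,4,-0.6,0,0.65],[0,4,-0.6,0,0.65]]]'>/dev/null; python3 d.py .593 -.046 .2 -78
```

```text
t 19.62 pos [0.5792 0.2976 0.2231] yaw -81.4 q [ 0.3   0.59  1.34 -0.    1.25  1.73] F [0.4 0.5 0.8] w 0.0524
shift cm [ 2.77 34.16  3.66] turn -0.059
t 20.28 pos [ 0.6629 -0.0024  0.203 ] yaw -80.4 q [-0.16  0.64  1.3  -0.03  1.27  1.25] F [-0.2  0.3 -0.7] w 0.0565
shift cm [0.88 3.14 7.57] turn -0.042
```

```bash
python3 -m inch '[[[0,1.2,2.5,-0.04,0.65],[0,1.2,2.5,0,0.65],[0,0.7,2.3,0,0.65],[0,0,0,0,0.65],[0,0,0,0,0.65]]]'>/dev/null; python3 d.py .593 -.046 .145 -78
```

```text
t 20.7 pos [ 0.5913 -0.0597  0.1939] yaw -78.8 q [-0.27  0.57  1.48 -0.04  1.18  1.12] F [ 0.7 -0.3  0.5] w 0.0566
shift cm [ 4.84 -1.26 -0.91] turn -0.014
```

```bash
python3 -m inch '[[[0,-1.2,-0.2,0,0.65],[0,0,0,0,0.65],[0,0,0,0,0.65]]]'>/dev/null; python3 d.py .593 -.046 .145 -78;python3 -m inch '[[[1.5,0,0,0,0.65],[1.5,0,0,0,0.65],[1,0,0,0,0.65],[0,0,0,0,0.65]]]'>/dev/null; python3 d.py .593 -.046 .114 -78
```

```text
t 20.95 pos [ 0.59   -0.0451  0.1903] yaw -78.8 q [-0.25  0.57  1.49 -0.03  1.18  1.14] F [-0.4 -0.6  0. ] w 0.0567
shift cm [ 4.48  0.21 -0.73] turn -0.014
t 21.28 pos [ 0.5894 -0.0409  0.1494] yaw -78.4 q [-0.24  0.62  1.52 -0.04  1.09  1.14] F [ 0.  -0.7  0. ] w 0.0565
shift cm [ 3.49  0.62 -0.59] turn -0.006
```

```bash
python3 -m inch '[[[0,0.6,-0.4,0,0.7],[0,0,0,0,0.7],[0,0,0,0,0.7]]]'>/dev/null; python3 d.py .593 -.046 .114 -78;python3 -m inch '[[[1.2,0.15,0,0,0.7],[1,0.1,0,0,0.7],[1,0.1,0,0,0.7],[0,0,0,0,0.7]]]'; python3 d.py .593 -.046 .114 -78
```

```text
t 21.53 pos [ 0.5962 -0.045   0.149 ] yaw -78.2 q [-0.25  0.63  1.51 -0.04  1.1   1.14] F [-0.4  0.   0.4] w 0.0607
shift cm [ 3.52  0.07 -0.01] turn -0.004
time: 21.87
position: [0.5956, -0.0499, 0.1162]
tool_rot: [-0.67, -0.073, 0.735, -0.073]
ft_force: [-0.2, 0.2, -0.5]
grip_width: 0.0608
t 21.87 pos [ 0.5956 -0.0499  0.1162] yaw -78.2 q [-0.25  0.67  1.53 -0.04  1.02  1.13] F [-0.2  0.2 -0.5] w 0.0608
shift cm [ 0.24 -0.43  0.15] turn -0.004
```

```bash
python3 -m inch '[[[0.2,-0.4,0,0,0.7],[0,0,0,0,0],[0,0,0,0,0],[0,0,0,0,0],[0,0,0,0,0],[0,0,0,0,0],[0,0,0,0,0],[0,0,0,0,0]]]' 20
python3 - <<'E'
from h import *
o=robot.get_obs();T=R.from_quat(o['tool_rot']).as_matrix();print(o['ft_force'],o['moment'],T[:,0])
print('hub in tool (y,z) cm',(T.T@(np.array([.5146,-.0675,.1])-o['position'])*100).round(2))
d=o['position'][:2]-[.5146,-.0675];print(np.degrees(np.arctan2(d[1],d[0])),np.hypot(*d))
E
```

```text
time: 22.53
position: [0.5938, -0.0457, 0.1131]
tool_rot: [-0.669, -0.073, 0.736, -0.072]
ft_force: [-0.2, 0.6, -2.0]
grip_width: 0.0334
[-0.17099074  0.6158095  -2.02690504] [-0.07501484  0.1108915   0.00311801] [-0.09304964 -0.00939585 -0.99561714]
hub in tool (y,z) cm [2.07 0.54 8.04]
15.419626617095922 0.08216554811067157
```

```bash
cat > k.py <<'E'
from h import *
o=robot.get_obs();T=R.from_quat(o['tool_rot']).as_matrix();h=np.array([.5146,-.0675,.1])
d=o['position'][:2]-h[:2];a=np.degrees(np.arctan2(d[1],d[0]))
print('t',round(o['time'],2),'ang',a.round(2),'r',np.hypot(*d).round(4),'z',o['position'][2].round(4),'yaw',np.degrees(np.arctan2(T[1,1],T[0,1])).round(1),'F',np.round(o['ft_force'],1),'M',np.round(o['moment'],2),'w',o['grip_width'].round(4),'x',T[:,0].round(3),'hub tool',(T.T@(h-o['position'])*100).round(2),'q',np.round(o['q'],2))
E
python3 -m inch '[[[0,-0.3,0.03,-0.04,0],[0,-0.5,0.06,-0.06,0],[0,-0.5,0.06,-0.06,0],[0,-0.5,0.06,-0.06,0],[0,-0.5,0.06,-0.06,0],[0,-0.5,0.06,-0.06,0]]]' >/dev/null; python3 k.py
```

```text
Traceback (most recent call last):
  File "k.py", line 4, in <module>
    print('t',round(o['time'],2),'ang',a.round(2),'r',np.hypot(*d).round(4),'z',o['position'][2].round(4),'yaw',np.degrees(np.arctan2(T[1,1],T[0,1])).round(1),'F',np.round(o['ft_force'],1),'M',np.round(o['moment'],2),'w',o['grip_width'].round(4),'x',T[:,0].round(3),'hub tool',(T.T@(h-o['position'])*100).round(2),'q',np.round(o['q'],2))
                                                                                                                                                                                                                             ^^^^^^^^^^^^^^^^^^^^^
AttributeError: 'float' object has no attribute 'round'
```

```bash
sed -i "s/o\['grip_width'\].round(4)/round(o['grip_width'],4)/" k.py; python3 k.py
```

```text
t 23.03 ang 35.08 r 0.0821 z 0.1135 yaw -58.2 F [-0.1  1.  -3.3] M [-0.59 -0.2  -0.1 ] w 0.0333 x [-0.09  -0.01  -0.996] hub tool [1.99 0.52 8.06] q [-0.21  0.66  1.58 -0.03  0.99  0.82]
```

```bash
python3 -m inch '[[[0,-0.5,0.06,-0.06,0],[0,-0.65,0.07,-0.08,0],[0,-0.65,0.07,-0.08,0],[0,-0.65,0.07,-0.08,0],[0,-0.65,0.07,-0.08,0],[0,-0.65,0.07,-0.08,0],[0,-0.5,0.06,-0.06,0]]]' >/dev/null; python3 k.py
```

```text
t 23.62 ang 66.27 r 0.0823 z 0.114 yaw -27.0 F [-0.9  0.5 -4.4] M [-0.4  -0.59 -0.11] w 0.0337 x [-0.087 -0.012 -0.996] hub tool [1.77 0.57 8.13] q [-0.17  0.62  1.67 -0.03  0.93  0.32]
```

```bash
python3 -m inch '[[[0,-0.5,0.06,-0.06,0],[0,-0.65,0.07,-0.08,0],[0,-0.65,0.07,-0.08,0],[0,-0.65,0.07,-0.08,0],[0,-0.65,0.07,-0.08,0],[0,-0.5,0.06,-0.06,0],[0,-0.35,0.04,-0.04,0],[0,0,0,0,0]]]' >/dev/null; python3 k.py
```

```text
t 24.28 ang 95.75 r 0.0831 z 0.114 yaw 1.9 F [-0.3  0.2 -2.5] M [-0.1 -0.5 -0. ] w 0.0341 x [-0.082 -0.011 -0.997] hub tool [1.42 0.68 8.28] q [-0.18  0.58  1.78 -0.03  0.86 -0.19]
```

```bash
python3 -m inch '[[[0,-0.28,0.05,-0.035,0],[0,-0.24,0.05,-0.03,0],[0,0,0,0,0],[0,0,0,0,0],[0,0,0,0,0]]]' >/dev/null; python3 k.py
python3 - <<'E'
from h import *
snap('top','t10.png');snap('scene','s10.png')
b=cv2.imread('pics/t10.png')[140:260,210:390];s=cv2.imread('pics/s10.png')[130:250,150:330]
cv2.imwrite('pics/f10.png',np.hstack([cv2.resize(x,(400,267*2),interpolation=cv2.INTER_CUBIC) if 0 else cv2.resize(x,(400,267),interpolation=cv2.INTER_CUBIC) for x in (b,s)]))
E
python3 ang.py pics/t10.png | grep -v "r 0.6"
```

```text
t 24.7 ang 99.07 r 0.0832 z 0.114 yaw 5.2 F [-1.6  0.2 -2.3] M [-0.12 -0.4  -0.01] w 0.0338 x [-0.081 -0.009 -0.997] hub tool [1.37 0.67 8.3 ] q [-0.18  0.58  1.79 -0.03  0.85 -0.25]
hub [ 0.5146 -0.0675]
front dir 204.15786251590467 0.1615393866204108
cap [ 0.5651 -0.1322] ang 308.0 r 0.0821
cap [ 0.4373 -0.1081] ang 207.7 r 0.0873
beaker-ish 5.789238889158854 0.6172512676839467 1732
beaker-ish 349.6661946041579 0.6216279682028343 1664
beaker-ish 347.49323521564156 0.5196154758825553 1054
beaker-ish 6.924184766522188 0.5113728043681355 1056
beaker-ish 14.285396570346157 0.3532257853552791 787
```

View pics/f10.png

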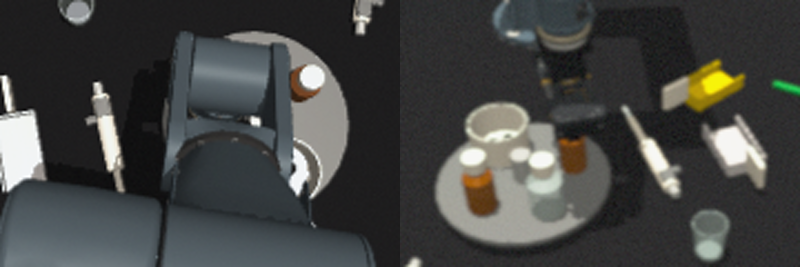

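The beaker stands at the front, the tray lies flat and empty at its place, and the bystanders look untouched. The cap in the top view (312,77) puts the beaker at 203.0°, about 1° short of the nose at 204°, so one small nudge.

```bash
python3 -m inch '[[[0,-0.15,0.01,-0.018,0],[0,0,0,0,0],[0,0,0,0,0],[0,0,0,0,0],[0,0,0,0,0]]]' >/dev/null; python3 k.py
python3 - <<'E'
from h import *
snap('top','t11.png')
E
python3 ang.py pics/t11.png | grep cap; python3 k.py|cut -c1-60
```

```text
t 25.22 ang 100.14 r 0.0833 z 0.114 yaw 6.3 F [-1.8  0.1 -3.3] M [-0.11 -0.4  -0.09] w 0.034 x [-0.081 -0.009 -0.997] hub tool [1.36 0.67 8.31] q [-0.18  0.58  1.79 -0.03  0.85 -0.27]
cap [ 0.5665 -0.1315] ang 309.0 r 0.0825
cap [ 0.4367 -0.1088] ang 208.0 r 0.0881
t 25.27 ang 100.12 r 0.0833 z 0.114 yaw 6.3 F [-0.7  0.7 -3.
```

```bash
python3 -c "
from rig import robot
print(robot.hand_in())"
```

```text
the job is handed in; nothing more can be done
None
```

I tipped all four stoppers into the open beaker and put the tray back flat on the bench. I then turned the carousel until the beaker stood at the front, and handed in with the gripper still holding cap_c. The run took about 25 s of the 72 s allowed.

- **Tipping:** the tool can only point down, so I rested the tray's underside on the beaker's near rim and raised the handle in a light grip. The tray pivoted between the pads to about 60°. I flattened it afterwards by dragging the handle back with the lip on the bench.
- **Stoppers:** after pouring, the wrist read −1.4 N, which is the tray alone. A thresholded top view showed four dark blobs in the beaker, and the tray looked empty in the last scene view.
- **Tray:** in the last scene view it lay flat, within about 1 cm of its original place.
- **Carousel:** the last image check put the beaker at 204.0° against 203.8–204.2° for the nose, so it is lined up to within about half a degree. The arm's own position reading gave 100.1° against my expected 99.5°. I trusted the image.
- **Hold:** grip is 20 N on the cap, and the carousel was still when I handed in. The tool leans about 5° from vertical because of drift; the last force readings were only a few newtons.
- **Not checked:** I judged the bystanders by eye as unmoved in the last views, and did not measure each one.

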